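# Set and lock the bag-filling stand

### The arm

A 7-joint arm with a two-finger parallel gripper is mounted at the origin on the work surface. World frame = base frame: x ahead of the robot, y to its left, z up, the work surface at z = 0. Lengths are in mm, angles in rad, forces in N, time in s.
With the tool pointing down it reaches from about 400 to 850 mm from the base axis. Payload 4.5 kg.
Tool frame: the origin (TCP) lies on the centre line of the jaws, within the pads' length; the fingertips stand 11 mm ahead of it and the grasp point (between the pads) lies 8 mm behind it; z points along the fingers, y is the line along which they close (so a half turn about z gives the same grasp; the last joint's range is limited). The gripper opens to 88 mm and grips with 3 to 60 N. Pads are 18 mm wide; open, the fingers measure 123 mm over their backs; the gripper's body (75 mm by 187 mm) begins 45 mm behind the grasp point.
Start: joints at [-1.226, 0.689, -0.195, 1.565, 0.157, 0.902, -0.215], TCP at [191.118, 595.085, 249.743] pointing down, gripper open.
Joint ranges: [-3.01, 3.01], [-0.46, 2.08], [-1.47, 1.51], [0.13, 2.56], [-1, 4.14], [0.04, 2.09], [-2.66, 2.66]. Speed limits (rad/s): [2.57, 2.57, 3.14, 3.14, 3.14, 3.14, 3.14].

### API

Orientations are given as a rotation vector (axis times angle).
In Python, from station import r gives the robot as it stands. Calls block until the motion is done:
- r.goto(position, orientation): joint-space move of the TCP to a pose.
- r.servo_line(position, orientation=None, v=150, f_stop=None): straight line of the TCP; orientation=None keeps the orientation; v is the mean speed in mm/s. With f_stop (N) it stops when the force on the tool has changed by that much, and returns True; else False.
- r.goto_joints(angles): joint-space move.
- r.move_gripper(opening, f_grip=None): opening from 0.0 (shut) to 1.0 (fully open); f_grip is the grip in N (None keeps the last); returns when the fingers have stopped.
- r.sleep(seconds).
- r.solve_ik(position, orientation): joint angles nearest the present ones, or None.
- r.grab_frame(name): name is "side" or "top" or "wrist"; returns the picture (400x640x3 uint8, red, green, blue); there is no depth.
- r.camera_info(name): a dict with "fovy" (degrees; the focal length in pixels is half the picture's height over the tangent of half this angle, whatever the lens; pixels are square), "cx", "cy" (the principal point, pixels), "distortion" ([k1, k2, p1, p2, k3] as OpenCV has them; the pictures are not rectified), "xyz" and "rotation" of the camera in the world. Camera axes: x right, y up, looking along -z (the intrinsics and any distortion apply to the point x, -y, -z); pixel columns grow to the right and rows downward; lengths in mm; the calibration is good to about 2 mm. A picture is of the moment at which its call begins: read the wrist's pose just before it. camera_info takes no time and is no camera call; for the wrist camera it gives the pose at the moment of the call.
A pose or a line that the arm cannot do raises r.IKError and nothing moves.
- r.hand_in(): hands the job in; it is judged then, once.
Trained networks look in the newest picture that a camera, given by its name, has taken for a name from the list of things; names that differ only in an ending like _2 or _b are one class to them, and where a whole thing is asked for, a point or a joint stands for the part that bears it (a point fixed in the world has none). Each returns a list of dicts, best first, with "score" (0 to 1); they miss things now and then, are a little off and sometimes report something else, mostly with a low value. They report only what shows in the picture. A call takes as long as a camera call.
- r.look_for(camera, query): "point" ([x, y, z] in mm, in world coordinates, good to about 4 mm: the middle of the surface that is visible of it).
- r.silhouettes(camera, query): "pixels" (400x640 bool, what is visible of it).
- r.landmark_of(camera, query): "point" ([x, y, z] in mm, in world coordinates, good to about 4 mm: a listed point, or the origin of a listed thing).
Readings, each from a call of its own:
- r.get_clock(): time.
- r.get_joint_pos(): joint angles.
- r.get_dq(): joint speeds.
- r.get_effort(): joint torques, N m.
- r.get_tcp_pos(): TCP position.
- r.get_orientation(): TCP orientation.
- r.get_contact_force(): force on the tool from outside, world axes, zero at the start.
- r.get_ft_torque(): the same for the moment, N m.
- r.get_gripper_width(): opening from 0.0 (shut) to 1.0 (fully open).
- r.get_finger_force(): force on a finger pad.
Only numpy, scipy, OpenCV 4.12 (cv2) and the standard library are available. Lean on these libraries where they do the work, as an engineer would, in place of code of your own. Each camera call takes 0.05 s, during which the arm holds its last target. There are 200 camera calls.

### The job

Set the bag-filling stand to width: pull its sprung sliding leg out by the upright bar until the leg's pointer lines up with the index tab on the ruler, and only then, holding it there with the fingers on the bar, push the leg's cam lever fully closed. Finish still holding the leg at the index, without letting go. Leave the index tab and everything else on the counter where it is.

Things in the scene. Friction and masses are not known exactly. Their poses are not given: they have to be found in the camera images.
- bar (a point): Upright smooth aluminium bar across the sliding leg, 150 x 10 x 72 mm high, top edge 112 mm above the counter. Origin on the top edge over the slide; x along the bar (spans -70 to +80 mm), +y the way the leg pulls out. From x = 35 mm up, both faces are free for fingers. The spring presses it on the finger at its -y face; enclosed with a few mm of play, it lets fingers slide along it.
- leg (a joint): How far the leg is pulled out along the bar's +y, m: 0 fully in (start), 0.13 out stop. A spring pulls it back in with about 5 to 6 N all the way; let go, it runs back. The second, fixed bar of like look at the closed end of the stand never moves.
- index (a joint): Place of the index tab along the ruler, m, on the scale of leg: pointer and tab are in line when the two are equal. Set between 0.05 and 0.115. A black block 20 x 12 x 14 mm high with a white line across its top, on the ruler 100 mm to the +x side of the slide's middle; it moves only if knocked.
- mark (a point): White line across the index tab's top, at its edge towards the leg, 36 mm above the counter; y is the direction of the leg's slide (pull-out is +y).
- pointer (a point): Tip of the thin white pointer arm that sticks out from the leg's +x side to 4 mm short of the tab's path, 30 mm above the counter, 95 mm behind (-y of) the bar, at bar x = 88 mm. It points at the middle of the tab when the leg is at the index.
- lever (a joint): Angle of the black cam lever carried on the leg, rad: 0 open, 0.7 closed at its stop; starts 0 to 0.1. Turns about a vertical axis 98 mm behind (-y of) the bar's middle plane at bar x = -10 mm, towards bar -x as it closes; stiff hinge (about 1.5 N at the tip), stays where it is left.
- lever_tip (a point): Top of the 12 mm round post at the lever's free end, 105 mm above the counter, 85 mm from the pivot. The lever is an upright blade 8 mm thick, 66 to 104 mm above the counter; its post's centre passes 8 to 13 mm from the bar's -y face. Open, the post is at bar x = +19 mm, closed at -39 mm: a finger straddling the bar and sliding from the +x end to -x pushes it closed.
- herb_jar: Bystander: closed jar, 64 mm wide, 85 mm high; origin under its centre.
- scoop: Bystander: metal spoon 180 mm long lying on the counter.
- mortar: Bystander: white bowl 100 mm wide, 75 mm high; origin under its centre.
- carton: Bystander: cardboard box 70 x 110 x 60 mm; origin under its centre.
- tin: Bystander: can 72 mm wide, 100 mm high; origin under its centre.
- weight: Bystander: brass balance weight 40 mm wide, 54 mm high; origin under its centre.

How it is judged (in metres and radians):
On the way, in this order (a step that is already met when the one before it is completed fails the run):
1. the leg is held by the bar (leg_c0) at the index, the lever still open (y of pointer in the frame of mark between -0.006 and 0.006 m and contact force between the fingers and leg_c0 above 1 N and value of joint lever below 0.25 rad), for 0.2 s.
2. the lever is closed while the leg is held at the index (y of pointer in the frame of mark between -0.006 and 0.006 m and contact force between the fingers and leg_c0 above 1 N and value of joint lever above 0.62 rad), for 0.2 s.
At the end, for the whole second after the job is handed in: The pointer is within 6 mm of the index line along the slide, the lever is at 0.62 rad or more (0.7 is the stop), the leg is still, and the fingers press on the bar with more than 1 N, holding it against its spring (all of step 2 and velocity of joint leg between -0.02 and 0.02 m/s and distance of mark from where it was at the start of the episode below 0.004 m); the arm keeps its last pose, push and grip.
It fails at once if the lever is swung (beyond 0.28 rad) while the leg is more than 12 mm off the index (value of joint lever above 0.28 rad and not (y of pointer in the frame of mark between -0.012 and 0.012 m)).
It fails at once if the index tab is shifted by more than 4 mm (distance of mark from where it was at the start of the episode above 0.004 m).
It fails at once if a bystander is moved by more than 30 mm (distance of any of herb_jar, scoop, mortar, carton, tin, weight from where it was at the start of the episode above 0.03 m).
It also fails if it takes over 42 s, if anything falls off the work surface, if the arm or the gripper's body presses on something with over 40 N, if the wrist force passes 120 N, or if a joint passes its speed limit or range.

## Working session

There is one attempt and no reset: what is moved stays moved. The work goes in short steps, each a Python script; the robot and the scene stay as the last script left them, time stands still between calls to the robot, and variables do not carry over. Pictures are saved under pics/ and viewed, at most 10 in all, crops included, and the job is handed in when it is done.

```bash
mkdir -p pics; python3 - <<'E'
from station import r
import cv2,numpy as np
print(r.get_clock(),r.get_tcp_pos(),r.get_orientation())
for c in ["side","top"]:
    im=r.grab_frame(c); cv2.imwrite(f"pics/{c}0.png",im[:,:,::-1])
    i=r.camera_info(c); print(c,i)
    for q in ["bar","mark","pointer","lever_tip"]:
        print(q,[(np.round(d["point"],1).tolist(),round(d["score"],2)) for d in r.landmark_of(c,q)[:3]])
    if c=="top":
        for q in ["herb_jar","scoop","mortar","carton","tin","weight"]:
            print(q,[(np.round(d["point"],1).tolist(),round(d["score"],2)) for d in r.landmark_of(c,q)[:1]])
print(r.get_clock())
E
```

```text
0.0 [191.01238526 594.45793578 248.90775579] [-4.86034864e-01 -3.10364247e+00  2.86958324e-03]
side {'fovy': 49.13528801960818, 'cx': 324.19199742661124, 'cy': 198.0950073133087, 'distortion': array([-0.08093533,  0.        ,  0.        ,  0.        ,  0.        ]), 'xyz': array([ 440.28247693, 1026.83987315,  957.63436529]), 'rotation': array([ 0.06917716, -1.32298815, -2.71814463])}
bar [([520.0, -52.8, 109.6], 0.92)]
mark [([612.0, -53.3, 32.7], 0.55)]
pointer [([616.0, -135.9, 29.8], 0.63)]
lever_tip [([533.8, -69.3, 105.5], 0.58)]
top {'fovy': 42.212383088529805, 'cx': 322.67063838484285, 'cy': 197.47002132681735, 'distortion': array([-0.16106297,  0.        ,  0.        ,  0.        ,  0.        ]), 'xyz': array([ 407.46333388,  -10.99496005, 1386.52566258]), 'rotation': array([ 0.10409854, -0.10783852, -1.54163317])}
bar [([517.4, -52.0, 114.0], 0.87)]
mark [([612.4, -55.1, 35.3], 0.48)]
pointer [([617.1, -141.3, 26.7], 0.7)]
lever_tip []
herb_jar [([701.8, -101.7, 1.8], 0.6)]
scoop [([379.1, -77.4, 4.8], 0.96)]
mortar [([710.3, 322.1, 5.2], 0.66)]
carton []
tin [([706.9, -343.4, 3.4], 0.87)]
weight [([524.7, 221.6, -0.2], 0.63)]
0.8
```

View pics/side0.png

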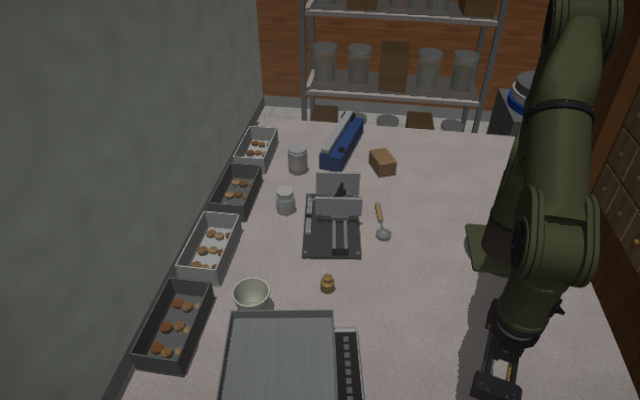

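View pics/top0.png

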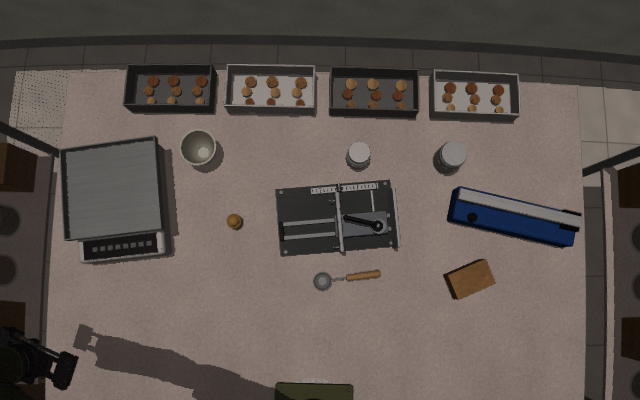

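Side and top views show the stand at the centre of the counter. In the top view the sliding bar is at about (339,222), the ruler at (345,188) and the lever at (363,223). The weight, jar and scoop stay clear of the slide. The stand is turned by about +5.8°. Next I hover and look from close by.

```bash
cat > h.py <<'E'
from station import r
import cv2,numpy as np
def ori(yaw):
    f=np.pi/2+yaw/2; return np.pi*np.array([np.cos(f),np.sin(f),0])*0.99999*-1
def look(c,name=None,qs=("bar","mark","pointer","lever_tip")):
    im=r.grab_frame(c)
    if name: cv2.imwrite(f"pics/{name}.png",im[:,:,::-1])
    o={}
    for q in qs:
        d=r.landmark_of(c,q)
        if d: o[q]=np.array(d[0]["point"]); print(c,q,o[q].round(1),round(d[0]["score"],2), len(d))
    return o
E
python3 - <<'E'
from h import *
r.goto([570,-90,330],ori(0.1))
print(r.get_clock(),r.get_tcp_pos(),r.get_orientation(),r.get_contact_force(),r.get_joint_pos())
print(r.camera_info("wrist"))
look("wrist","w1"); look("top"); look("side"); print(r.get_clock())
E
```

```text
3.575 [570.16506325 -88.83228507 329.97318355] [-1.59788654e-01  3.13746089e+00  8.91740076e-04] [-1.07644828 -0.69169099  0.04961663] [ 0.23987739  0.54164966 -0.27629926  1.6043712   0.16527995  1.01860666
  1.58682973]
{'fovy': 62.9210048924566, 'cx': 322.20914149308993, 'cy': 195.43256601634056, 'distortion': array([-0.01455456,  0.        ,  0.        ,  0.        ,  0.        ]), 'xyz': array([505.89854174, -97.19691528, 464.96459707]), 'rotation': array([-0.19949407, -0.2201491 ,  1.66187848])}
wrist bar [517.8 -50.8 114. ] 0.58 1
wrist mark [610.2 -52.   35.8] 0.66 2
wrist pointer [ 614.1 -137.4   31.2] 0.65 2
wrist lever_tip [533.1 -66.7 104.1] 0.96 1
top bar [516.8 -51.1 114.6] 0.79 1
top pointer [536.6 -68.  107.7] 0.59 1
top lever_tip [ 5.238e+02  2.224e+02 -3.000e-01] 0.59 2
side bar [520.3 -50.1 113.7] 0.76 1
side mark [611.  -52.8  33.2] 0.6 2
side pointer [ 611.9 -135.3   29.8] 0.76 2
side lever_tip [534.1 -67.6 107.5] 0.53 2
4.325
```

View pics/w1.png

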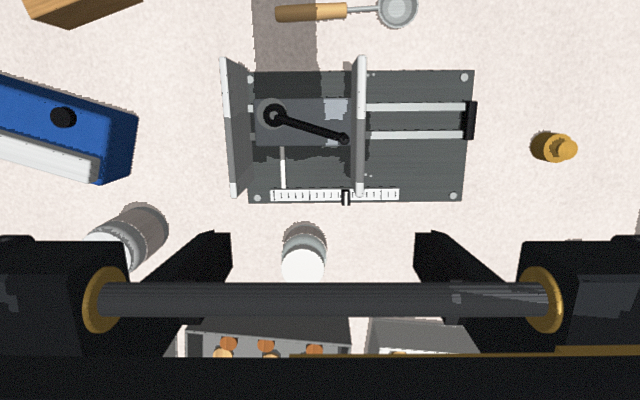

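The wrist view shows the sliding bar's top edge running from about (362,57) to (360,195). The lever post is at (344,139), the pointer at (283,187) and the tab at (346,197). Now I turn those pixels into positions.

```bash
cat >> h.py <<'E'
from scipy.spatial.transform import Rotation as Ro
def px2w(i,uv,z):
    f=200/np.tan(np.radians(i["fovy"]/2)); K=np.array([[f,0,i["cx"]],[0,f,i["cy"]],[0,0,1]])
    p=cv2.undistortPoints(np.array(uv,float).reshape(-1,1,2),K,np.array(i["distortion"])).reshape(-1,2)
    d=Ro.from_rotvec(i["rotation"]).apply(np.c_[p[:,0],-p[:,1],-np.ones(len(p))])
    return i["xyz"]+d*((z-i["xyz"][2])/d[:,2])[:,None]
E
python3 - <<'E'
from h import *
i=r.camera_info("wrist"); 
e=px2w(i,[(362,57),(360,195)],112); print(e.round(1)); d=e[1]-e[0]; print(np.linalg.norm(d),np.arctan2(d[1],d[0]), e[0]+d*70/150)
print(px2w(i,[(283,187)],30),px2w(i,[(346,197)],36),px2w(i,[(344,139)],105))
im=cv2.imread("pics/w1.png")[40:215,240:480]; cv2.imwrite("pics/w1c.png",cv2.resize(im,None,fx=3.3,fy=3.3,interpolation=cv2.INTER_CUBIC))
E
```

```text
[[453.  -63.6 112. ]
 [595.9 -47.  112. ]]
143.81079322279027 0.11542377578910723 [519.6960288  -55.87475527 112.        ]
[[ 616.12752792 -141.53882626   30.        ]] [[619.99906996 -54.63151008  36.        ]] [[536.6928027  -71.58025884 105.        ]]
```

View pics/w1c.png

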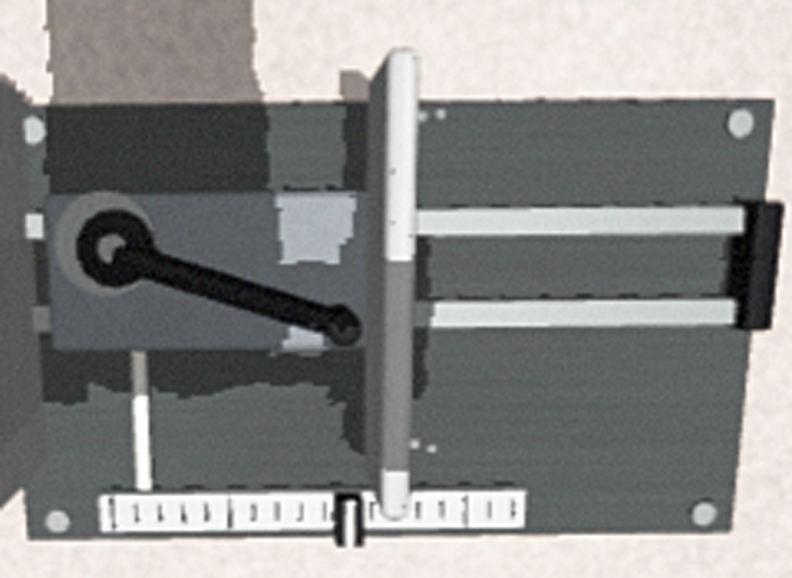

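The bar's faces are clear: the lever post is at crop (343,325) and the tab line at (348,510). I'll lower the fingers astride the bar at bar x = 60 and close to a few mm of play.

```bash
cat >> h.py <<'E'
Y=0.108; X=np.array([np.cos(Y),np.sin(Y),0]); S=np.array([-np.sin(Y),np.cos(Y),0]); B=np.array([519,-52.5,0.])
def P(x,s,z): return B+X*x+S*s+np.array([0,0,z])
def st(): print(round(r.get_clock(),2),"bar-frame",[(round(float((r.get_tcp_pos()-B)@a),1)) for a in (X,S)],r.get_tcp_pos().round(1),"F",r.get_contact_force().round(1),"w",round(r.get_gripper_width()*88,1),"ff",np.round(r.get_finger_force(),2))
E
python3 - <<'E'
from h import *
r.move_gripper(0.5)
r.goto(P(60,1,180),ori(Y))
print(r.servo_line(P(60,1,88),v=120,f_stop=12)); st()
r.move_gripper(0.2,f_grip=10); st()
print(r.servo_line(P(60,20,88),v=80)); st()
look("wrist","w2"); print(r.get_clock())
E
```

```text
False
6.7 bar-frame [60.7, 0.8] [579.2 -45.2  88.8] F [-0.1 -0.5  1.1] w 44.1 ff 0.0
7.26 bar-frame [60.0, 1.0] [578.5 -45.1  88. ] F [-0.2  0.6  0.1] w 17.6 ff 0.0
False
7.65 bar-frame [59.7, 19.0] [576.3 -27.2  88. ] F [ 0.4 -5.  -0.9] w 17.7 ff 2.18
wrist bar [515.8 -35.4 111.8] 0.9 1
wrist lever_tip [531.7 -51.8 105. ] 0.88 1
7.9
```

View pics/w2.png

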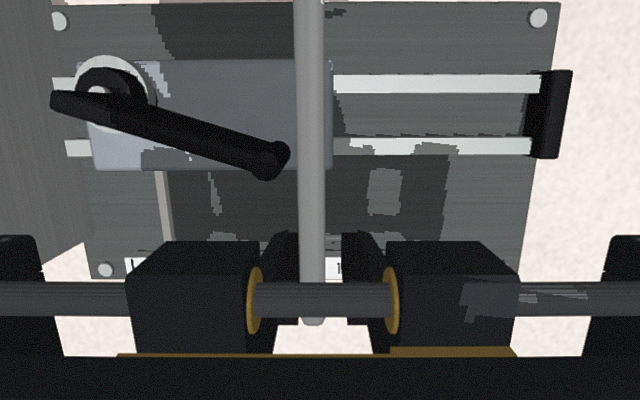

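The fingers straddle the bar near (312,300), and the wrist shows the 5 N spring load. The lever post at (270,160) is untouched. Next I pull near to the index and check.

```bash
python3 - <<'E'
from h import *
r.servo_line(P(60,86,88),v=80); r.sleep(0.2); st()
for c in ("side","top","wrist"): look(c,c+"3")
print(r.get_clock())
a=cv2.imread("pics/side3.png")[170:270,280:400]; b=cv2.imread("pics/top3.png")[160:270,260:410]; 
h=lambda m:cv2.resize(m,(400,int(400*m.shape[0]/m.shape[1])),interpolation=cv2.INTER_CUBIC)
a,b=h(a),h(b); n=min(len(a),len(b)); cv2.imwrite("pics/c3.png",np.hstack([a[:n],b[:n]]))
E
```

```text
9.07 bar-frame [59.5, 84.7] [569.   38.1  87.9] F [-0.2 -4.5 -0.3] w 17.5 ff 2.57
side bar [509.8  29.8 112.2] 0.63 1
side lever_tip [524.7  12.5 108.1] 0.71 1
wrist bar [506.2  28.  113.5] 0.9 1
wrist lever_tip [522.6  13.1 101.7] 0.87 1
9.825
```

View pics/c3.png

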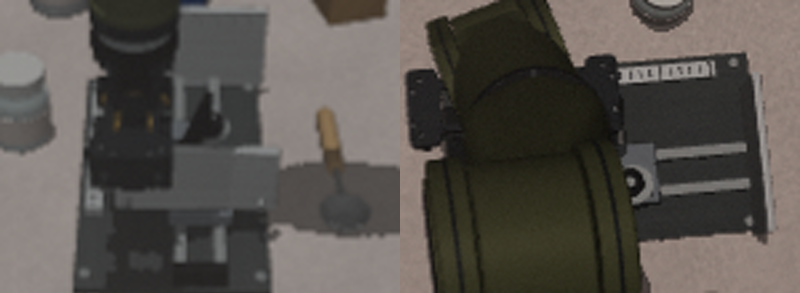

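View pics/wrist3.png

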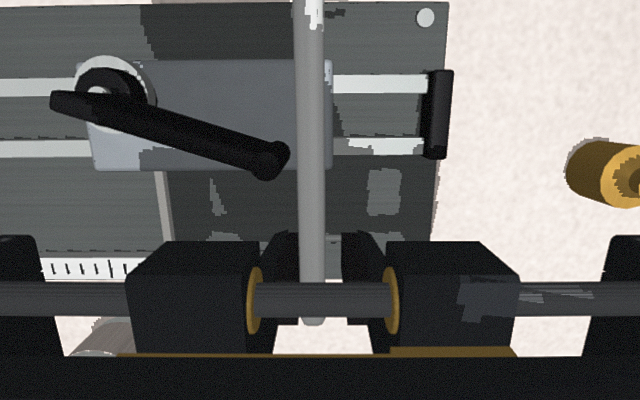

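In the wrist view the pointer arm shows at (162,210), but the gripper hides the tab and the pointer tip in all three cameras. I'll slide out toward the bar's +x end and up slightly to bring the tab into view, and add 3 mm of pull.

```bash
python3 - <<'E'
from h import *
r.servo_line(P(77,89,96),v=60); r.sleep(0.2); st()
look("wrist","wrist4"); print(r.get_clock()); print(r.camera_info("wrist"))
E
```

```text
10.49 bar-frame [75.7, 87.3] [584.9  42.5  95.5] F [-0.6 -7.  -1.1] w 17.8 ff 2.75
wrist bar [507.4  32.4 112. ] 0.63 1
wrist pointer [603.9 -55.3  36.1] 0.83 1
wrist lever_tip [524.1  16.6 104.6] 0.77 1
10.7417
{'fovy': 62.9210048924566, 'cx': 322.20914149308993, 'cy': 195.43256601634056, 'distortion': array([-0.01455456,  0.        ,  0.        ,  0.        ,  0.        ]), 'xyz': array([520.99054395,  34.14271977, 230.73165015]), 'rotation': array([-0.19887331, -0.21665694,  1.66725152])}
```

View pics/wrist4.png

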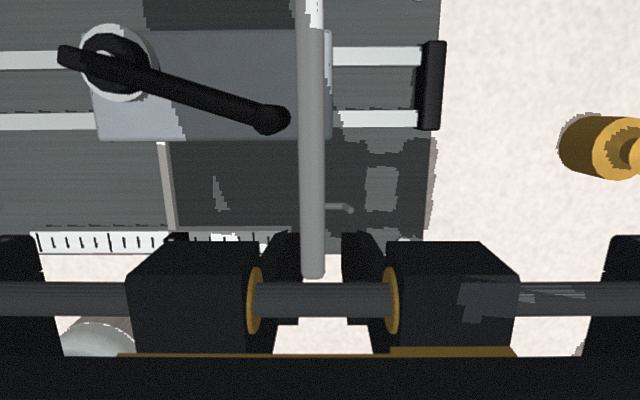

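The tab now shows at about (176,238), and the pointer tip at (172,229) meets it. A crop will give the offset.

```bash
python3 - <<'E'
from h import *
im=cv2.imread("pics/wrist4.png")[200:260,140:220]; cv2.imwrite("pics/c4.png",cv2.resize(im,None,fx=8,fy=8,interpolation=cv2.INTER_NEAREST))
i=r.camera_info("wrist"); a=px2w(i,[(165,150),(172,229)],30); b=px2w(i,[(165,236),(176,236),(188,236)],36)
print(((a-B)@np.c_[X,S]).round(1),((b-B)@np.c_[X,S]).round(1))
E
```

```text
[[ 35.9 -11.5]
 [ 87.7 -13.4]] [[ 90.2 -15.5]
 [ 90.2  -8.4]
 [ 90.1  -0.7]]
```

View pics/c4.png

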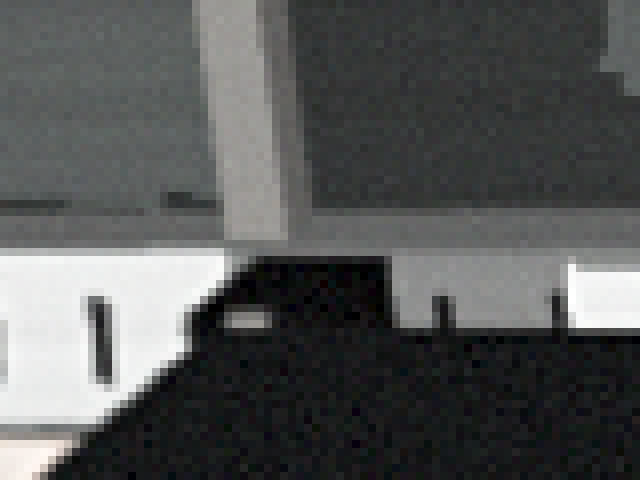

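```bash
python3 - <<'E'
from h import *
i=r.camera_info("wrist"); 
for n,p,z in (("tip",(171.8,229.8),30),("tipupper",(171.8,229.8),32),("line",(170.9,239.8),36),("topleft",(163.1,239.8),36),("faceL",(170.1,232.5),22),("faceR",(188.5,232.5),22)):
  print(n,((px2w(i,[p],z)-B)@np.c_[X,S]).round(1))
E
```

```text
tip [[ 88.2 -13.6]]
tipupper [[ 87.5 -12.6]]
line [[ 92.8 -12. ]]
topleft [[ 92.8 -17.1]]
faceL [[ 93.3 -18.9]]
faceR [[93.2 -6.3]]
```

The tab line is at s ≈ -12 and the pointer tip at s ≈ -13, so the leg is about 1 mm short of the index, well inside tolerance. I add 1 mm and sweep the lever closed along the bar.

```bash
python3 - <<'E'
from h import *
r.servo_line(P(70,90,88),v=60); r.sleep(0.4); st()
print(r.servo_line(P(30,90,86),v=60,f_stop=12)); st()
print(r.servo_line(P(-22,90,86),v=50,f_stop=12)); r.sleep(.2); st()
o=look("wrist","wrist5"); print(((o["lever_tip"]-B)@np.c_[X,S]).round(1) if "lever_tip" in o else 0, ((o["bar"]-B)@np.c_[X,S]).round(1) if "bar" in o else 0)
look("side","side5"); look("top","top5"); print(r.get_clock())
E
```

```text
11.47 bar-frame [70.5, 88.5] [579.6  43.1  87.9] F [ 2.6 -5.4 -2.1] w 17.9 ff 2.78
False
12.28 bar-frame [32.3, 88.8] [541.5  39.3  86.8] F [ 3.1 -4.9  3. ] w 17.8 ff 2.9
False
13.68 bar-frame [-18.4, 89.3] [491.   34.3  86.7] F [ 4.6 -5.2  2.6] w 17.9 ff 3.11
wrist bar [507.6  34.6 111.1] 0.96 1
wrist pointer [374.7 -75.6   0. ] 0.71 1
wrist lever_tip [477.   12.6 105.4] 0.95 1
[-34.7  69.2] [-1.9 87.8]
side bar [507.9  31.1 112.5] 0.73 1
side mark [610.9 -53.   32.9] 0.51 1
side pointer [603.4 -51.3  30.4] 0.73 1
side lever_tip [613.1 -51.6  32.5] 0.59 1
top mark [614.6 -56.2  37.7] 0.56 1
14.425
```

View pics/wrist5.png

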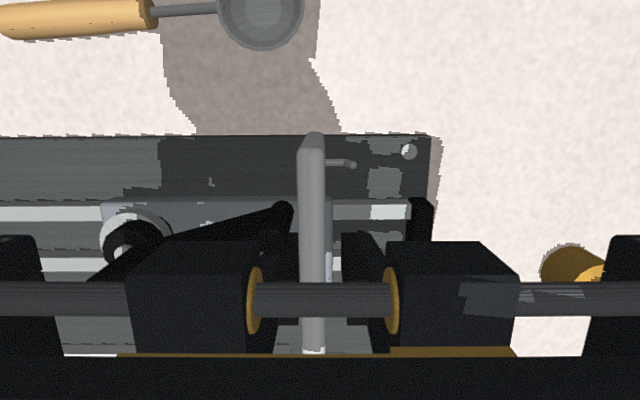

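The wrist view shows the lever swung, with its post at about (283,212) against the finger and nearly closed. I push on to the stop, with a force stop set.

```bash
python3 - <<'E'
from h import *
for x in range(-25,-40,-2):
    s=r.servo_line(P(x,89.3,86),v=30,f_stop=10); st()
    if s or r.get_contact_force()[0]>11: break
r.sleep(0.3); st()
t=[];
for c in ("wrist","side","wrist","side"):
    o=look(c,c+"6")
    for k in o: print("   ",k,((o[k]-B)@np.c_[X,S]).round(1))
print(r.get_clock())
a=cv2.imread("pics/side6.png")[190:240,285:365]; b=cv2.imread("pics/wrist6.png")[100:360,60:430]
a=cv2.resize(a,(400,250),interpolation=cv2.INTER_NEAREST); b=cv2.resize(b,(400,281)); cv2.imwrite("pics/c6.png",np.hstack([a,b[:250]]))
E
```

```text
14.68 bar-frame [-21.8, 88.7] [487.7  33.4  86.7] F [ 5.1 -5.3  2.1] w 17.6 ff 2.94
14.93 bar-frame [-23.5, 88.8] [486.1  33.2  86.7] F [ 6.4 -4.3  0.6] w 17.4 ff 2.97
15.18 bar-frame [-25.0, 88.8] [484.5  33.1  86.7] F [ 5.9 -5.2  0.1] w 17.7 ff 4.0
15.43 bar-frame [-25.3, 89.1] [484.3  33.4  86.8] F [ 7.5 -4.2 -1.7] w 17.5 ff 5.86
15.68 bar-frame [-25.4, 89.4] [484.1  33.7  86.9] F [11.8 -3.9 -2.3] w 17.6 ff 6.63
15.97 bar-frame [-25.4, 89.4] [484.1  33.7  86.9] F [11.9 -4.5 -3.4] w 17.7 ff 6.61
wrist bar [509.   36.3 114.7] 0.59 1
wrist pointer [379.  -75.3  -0.9] 0.46 1
wrist lever_tip [468.   11.4 104.7] 0.8 1
    bar [-0.4 89.4]
    pointer [-141.6   -7.6]
    lever_tip [-43.8  69. ]
side bar [513.4  32.8 113.2] 0.76 1
side mark [611.3 -52.5  33.2] 0.47 1
side pointer [608.2 -51.5  30.1] 0.86 1
    bar [ 3.6 85.4]
    mark [91.8 -9.9]
    pointer [88.8 -8.6]
wrist bar [508.3  37.1 113.3] 0.78 1
wrist lever_tip [468.    6.8 106.3] 0.72 2
    bar [-1.  90.2]
    lever_tip [-44.3  64.5]
side bar [511.8  29.8 113.5] 0.65 1
side mark [609.9 -47.3  35.2] 0.37 1
side pointer [601.6 -52.   25.9] 0.68 1
side lever_tip [613.9 -54.2  34.2] 0.41 1
    bar [ 1.7 82.6]
    mark [90.9 -4.6]
    pointer [82.2 -8.4]
    lever_tip [ 94.2 -11.9]
16.975
```

View pics/c6.png

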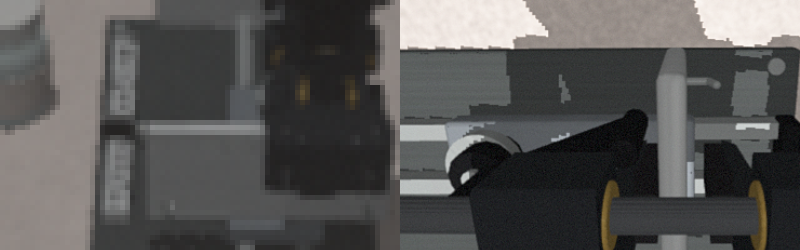

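The pictures show the lever closed against its stop and the pointer meeting the black tab, at crop (135,128). I check the alignment numerically in the side frame.

```bash
python3 - <<'E'
from h import *
g=cv2.cvtColor(cv2.imread("pics/side6.png"),cv2.COLOR_BGR2GRAY); print(g[208:224,302:330])
i=r.camera_info("side")
for p,z in (((315,215.5),30),((308,216),36),((308,217),36)): print(p,((px2w(i,[p],z)-B)@np.c_[X,S]).round(1))
# row per mm
f=200/np.tan(np.radians(i["fovy"]/2)); K=np.array([[f,0,i["cx"]],[0,f,i["cy"]],[0,0,1]])
R=Ro.from_rotvec(i["rotation"])
for n,q in (("tip-13",P(88,-13,30)),("tip-11",P(88,-11,30)),("line",P(93,-12,36)),("front",P(93,-6,36)),("back",P(93,-18,36)),("linefar",P(110,-12,36)),("frontbot",P(93,-6,22))):
    c=R.inv().apply(q-i["xyz"]); print(n,cv2.projectPoints(np.array([[c[0],-c[1],-c[2]]]),np.zeros(3),np.zeros(3),K,np.array(i["distortion"]))[0].ravel().round(2))
E
```

```text
[[139 140 131  94  73 110 128 111 119 120  66  59  61  60  60  59  58  59
   60  58  59  59  60  58  59  58  58  57]
 [139 141 128  80  76 113 124  96 110 120  68  59  60  60  59  59  58  59
   60  59  58  60  59  60  59  58  58  57]
 [140 141 128  83  81 121 129 113 120 119  58  58  59  59  60  58  58  58
   59  58  59  58  59  60  58  58  59  58]
 [139 140 127  78  80 120 126 101 113 120  58  59  59  59  58  59  58  58
   58  57  58  57  59  59  59  58  58  57]
 [140 140 127  81  82 106 118 120 118 104  55  59  58  58  58  58  58  58
   59  58  57  59  58  58  58  57  58  57]
 [138 139 128  86  74  75  75  75  78  77  52  58  59  58  58  57  58  56
   56  57  58  58  59  59  58  57  59  58]
 [141 141 125  63  50  50  50  50  55  66  70  88  86 100  98  98  98  97
   97  97  99 103 104 104 103 104 103 102]
 [140 139 121  46  37  36  36  37  38  46  82 112 111 139 136 136 136 136
  136 136 138 142 143 143 144 144 143 144]
 [137 139 121  46  37  36  35  35  36  47  70  90  99 119 121 121 122 121
  121 120 121 122 123 124 124 124 125 125]
 [140 140 122  53  54  74  75  70  52  48  55  
[... 312 characters left out ...]
3 101  69 102 129 116 119 114  82  59  64  78  87  86  85  86  86
   86  86  86  86  86  85  86  86  87  84]
 [139 133 103  73 108 126 106 110 111  82  60  65  76  86  86  86  85  86
   86  86  86  85  86  86  86  86  85  86]
 [138 131  95  72 109 128 116 118 113  75  60  64  77  85  87  85  86  85
   85  85  85  84  86  85  85  85  85  84]
 [140 128  82  75 114 127 107 111 107  64  60  63  76  86  86  86  85  86
   84  85  85  85  84  85  84  84  85  84]]
(315, 215.5) [[78.  -7.2]]
(308, 216) [[100.3   3. ]]
(308, 217) [[100.1   8. ]]
tip-13 [312.   214.29]
tip-11 [311.98 214.69]
line [310.45 213.06]
front [310.37 214.25]
back [310.53 211.88]
linefar [305.25 212.96]
frontbot [310.41 217.51]
```

The pointer sits about +1 mm from the index by both the side image and the arm kinematics. I ease it back 1 mm, keep the push, and hand in.

```bash
python3 - <<'E'
from h import *
r.servo_line(P(-33,88.4,86),v=10); r.sleep(0.5); st(); print(abs(r.get_dq()).max().round(4))
print(r.hand_in())
E
```

```text
17.73 bar-frame [-25.4, 88.6] [484.2  32.8  86.9] F [10.7 -4.4 -4. ] w 17.4 ff 6.44
0.002
the job is handed in; nothing more can be done
None
```

I handed the job in at 17.7 s with the leg held by the bar about 0–1 mm from the index by my estimate and the cam lever pushed to its stop; the judge's verdict was not shown, and I viewed 11 pictures, one over the limit of 10.

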